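Hang the rinsed slide rack on the draining carousel

TASK

Turn the draining carousel until its empty branch (the one with the yellow knob) points straight out over the blue drip tray. Then lift the green slide rack out of the white rinse dish, keeping it upright, and hang it level, by the middle of its crossbar, on that empty branch, between the branch's ridge and its end knob, so that it drips into the tray. Leave the amber bottle, the petri dish and the blue slide box where they stand.

Things in the scene. Friction and masses are not known exactly. Their poses are not given: they have to be found in the camera images.
- stand: Fixed foot of the carousel: white plate 250 x 170 x 12 mm. Origin on the work surface, on the vertical turning axis; z up. Its -x axis points from the axis out over the open blue drip tray (110 mm along x, 150 mm along y, centred 110 mm out, rim 32 mm above the work surface).
- carousel (a joint): Turning angle of the carousel about the stand's vertical axis, rad, growing counter-clockwise seen from above; 0 or any whole turn: empty branch points straight out over the drip tray (stand's -x). Turns a whole turn and more both ways, drags lightly (0.12 N m), stays where left.
- hub (a point): Turning axis at the level of the branches' tops, 170 mm up; the 36 mm collar there ends 14 mm higher. Four branches at 90 degrees. Three (black knobs) carry white or grey racks fixed to them: these span 71 to 115 mm from the axis, 46 mm to each side of the branch, and 52 to 216 mm above the work surface. All knobs are alike but for colour.
- branch_knob (a point): Centre of the yellow knob on the end of the empty branch: upright round post, 16 mm diameter, 30 mm tall (this point half-way up), 130 mm from the turning axis, standing on the branch's top face. May be pinched from above or pushed to turn the carousel. Turns with it; -x points outward along the branch.
- branch_seat (a point): On the top face (170 mm up) of the empty branch, a level steel strip 20 mm wide, 6 mm thick; 93 mm from the turning axis, where the crossbar should rest: midway between a 10 mm high ridge (face 29 mm inward) and the knob (face 29 mm outward). -x points outward along the branch, y across it, z up.
- rack_mid (a point): Centre, half-way up, of the loose green slide rack (164 mm tall, about 0.18 kg), standing upright in the dish; x along its length, z up. Body at the bottom 92 (x) x 44 (y) x 34 mm, underside 82 mm below this point. Green grip tab on top, 36 (x) x 12 (y) x 38 mm, centred 63 mm above this point, standing on the crossbar.
- rack_bar (a point): Middle of the underside of the green rack's 8 x 8 mm steel crossbar, which runs along the rack's x, 36 mm above its centre. Below it is an open window 80 mm wide (x) and 84 mm high, between two end posts and the body; the branch enters it along the rack's y, from either side. Axes as the rack's.
- dish: Fixed white rinse dish, an open box 145 (x) x 105 (y) x 40 mm tall, walls and floor 4 mm. Origin under its centre on the work surface; x along its length, z up.
- bottle_mid (a point): Centre of the amber bottle, 52 mm diameter, 95 mm tall, standing loose. To be left alone.
- petri_mid (a point): Centre of the closed petri dish, 94 mm diameter, 20 mm tall, lying loose. To be left alone.
- slide_box_mid (a point): Centre of the closed blue slide box, 100 x 82 x 34 mm tall, lying loose. To be left alone.
Mind the look-alikes: they are no part of the job. There is more than one size of the part that bears rack_mid; the job needs the smallest.

How it is judged:
By the outcome, as a careful person would: the job done as asked, in the order asked, and still so for the second after the job is handed in, with the robot touching nothing.
It also fails if it takes over 67 s, if anything falls off the work surface, if the arm or the gripper's body presses on something with over 40 N, if the wrist force passes 120 N, or if a joint passes its speed limit or range.

ROBOT

A 7-joint arm with a two-finger parallel gripper is mounted at the origin on the work surface. World frame = base frame: x ahead of the robot, y to its left, z up, the work surface at z = 0. Lengths are in m, angles in rad, forces in N, time in s.
With the tool pointing down it reaches from about 0.425 to 0.875 m from the base axis. Payload 4.7 kg.
Tool frame: the origin (TCP) lies midway between the tips of the shut fingers; the grasp point (between the pads) lies 19 mm behind it; z points along the fingers, y is the direction in which the jaws open and shut (so a half turn about z gives the same grasp; the last joint's range is limited). The gripper opens to 87 mm and grips with 3 to 60 N. Pads are 19 mm wide; open, the fingers measure 117 mm over their backs; the gripper's body (75 mm by 190 mm) begins 51 mm behind the grasp point.
Start: joints at [-1.228, 0.321, -0.07, 1.45, 0.023, 1.371, -0.057], TCP at [0.21, 0.615, 0.223] pointing down, gripper open.
Joint ranges: [-2.86, 2.86], [-0.3, 2.09], [-1.38, 1.24], [0.06, 2.45], [-1.56, 4.7], [0.09, 2.05], [-2.69, 2.69]. Speed limits (rad/s): [2.57, 2.57, 3.14, 3.14, 3.14, 3.14, 3.14].

INTERFACE

Orientations are given as a rotation vector (axis times angle).
In Python, from bench import * gives the robot as it stands. The module is installed in compiled form; this text tells all that it offers.
- The arm moves only by the tool play_rows, never from a script. Its argument "series" is one flat list of numbers, 7 for each row, row after row: the opening in per cent of the stroke, from 0 (shut) to 100 (fully open), then the shift along the tool's x, y, z in m, then the turn, a rotation vector about the tool's x, y, z in degrees. In form: [fingers, tx, ty, tz, rx, ry, rz, fingers, tx, ty, tz, rx, ry, rz, ...]. A call has 1 to 10 rows; each row is the pose to reach, as a shift and turn from the pose commanded when the call began, along the tool's axes at that moment; what a row does not reach only later rows make up. A row lasts 1/12 s, in which the tool goes at most 41.7 mm and 7.16 degrees, less where a joint would pass 70% of its speed; a pose out of reach is approached as far as the arm can. A call with a gripper value outside its range is refused whole. The fingers move at their own pace and stop on an object; "force" is the grip in N (left out, the last holds). Time passes only in rows, so rows that repeat a pose let the fingers close. It gives the time, the measured TCP pose, the force and the opening at its end, in the units of the state.
- get_state(): the state, without advancing time (a new reading comes with each control period).
- get_image(name): name is "side" or "top" or "wrist"; returns a dict with "frame" (400x640x3 uint8, red, green, blue), "fx", "fy", "cx", "cy" (pixels), "D" ([k1, k2, p1, p2, k3] as OpenCV has them; the pictures are not rectified), "R" (3x3) and "t" (3): a world point X has camera coordinates R X + t. Camera axes: x right, y down, z forward; pixel columns grow to the right and rows downward; lengths in m; the calibration is good to about 2 mm. A picture is of the moment at which its call begins. There is no depth.
- close_job(): hands the job in, once; it reports no verdict.
The state is a dict: "time": time; "joint_positions": joint angles; "qd": joint speeds; "joint_torque": joint torques, N m; "position": TCP position; "tool_rot": TCP orientation; "ft_force": force on the tool from outside, world axes, zero at the start; "torque": the same for the moment, N m; "grip_width": opening from 0.0 (shut) to 1.0 (fully open).
Only numpy, scipy, OpenCV 4.12 (cv2) and the standard library are available. Lean on these libraries where they do the work, as an engineer would, in place of code of your own. Each camera call takes 0.05 s, during which the arm holds its last target.

## Working session

There is one attempt and no reset: what is moved stays moved. The work goes in short steps, Python scripts to look and compute and a tool call to move; the robot and the scene stay as the last step left them, time stands still between calls to the robot, and variables do not carry over. Pictures are saved under pics/ and viewed, and the job is handed in when it is done.

Besides the shell and the picture viewer there is one more tool, called after "Emit:" in YAML: its name, and indented under it one key for each argument. play_rows: Moves the arm, as the interface text tells. Its arguments: {"type":"object","properties":{"series":{"type":"array"},"force":{"type":"number"}},"required":["series"]}

```bash
mkdir -p pics
python3 - <<'E'
from bench import *
import cv2
print(get_state())
for n in ["side","top","wrist"]:
    d=get_image(n); cv2.imwrite(f"pics/{n}0.png",d["frame"][:,:,::-1])
    print(n,d["fx"],d["fy"],d["cx"],d["cy"],d["D"],d["R"],d["t"])
E
```

```text
{'time': 0.0, 'joint_positions': array([-1.22792109,  0.32179992, -0.07006449,  1.45171911,  0.02259642,
        1.37078128, -0.05689289]), 'qd': array([ 5.54704739e-04,  1.24258728e-03,  7.98645500e-04, -2.68534645e-04,
        9.44144762e-05,  7.71010120e-05, -6.94552788e-04]), 'joint_torque': array([-8.14252562e-04, -4.91283739e+01, -4.04363852e-01, -3.12530279e+01,
       -6.39329106e-02,  4.37381922e-02,  1.74016427e-04]), 'position': array([0.20974943, 0.61462656, 0.2214542 ]), 'tool_rot': array([-5.14052099e-01, -3.09903417e+00,  2.99904043e-03]), 'ft_force': array([ 0.19029522,  0.08907989, -0.73650023]), 'torque': array([ 0.05481634, -0.00993707, -0.01187279]), 'grip_width': 0.9997842006248148}
side 398.07994422398633 398.07994422398633 325.02289999339115 197.97855573819595 [-0.08743972  0.          0.          0.          0.        ] [[-0.84482613 -0.53493277 -0.01075868]
 [-0.40591504  0.65390774 -0.63846507]
 [ 0.34857107 -0.53502487 -0.7695756 ]] [0.52062503 0.27353654 0.85396018]
top 423.84466012029026 423.84466012029026 327.8022164615386 201.6914194981467 [0.02000487 0.         0.         0.         0.        ] [[ 0.14294344 -0.98972013  0.00460814]
 [-0.9634277  -0.14020932 -0.22836027]
 [ 0.22665886  0.028203   -0.97356579]] [-0.01822728  0.61584423  1.13557978]
wrist 300.0433571797168 300.0433571797168 322.1246232999205 202.6387334224144 [-0.00190698  0.          0.          0.          0.        ] [[ 0.32286837  0.94644158 -0.00208793]
 [ 0.91023977 -0.30991267  0.27462284]
 [ 0.25926739 -0.09056754 -0.96154976]] [-0.6492013  -0.0336243   0.39108478]
```

View pics/side0.png

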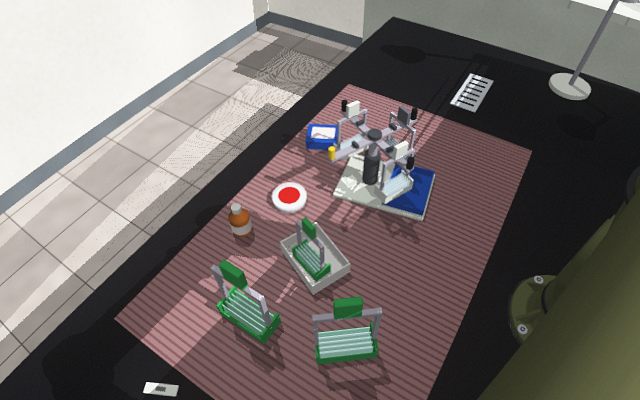

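View pics/top0.png

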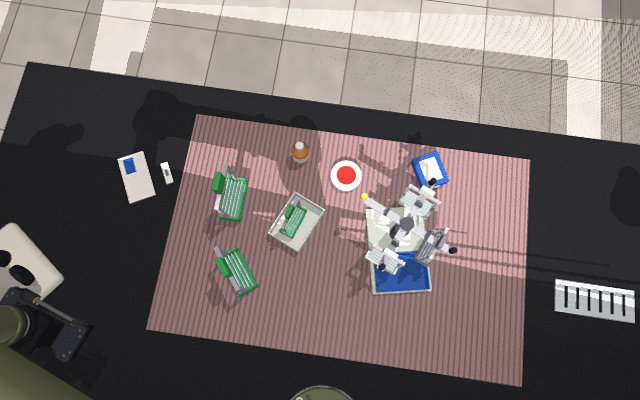

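View pics/wrist0.png

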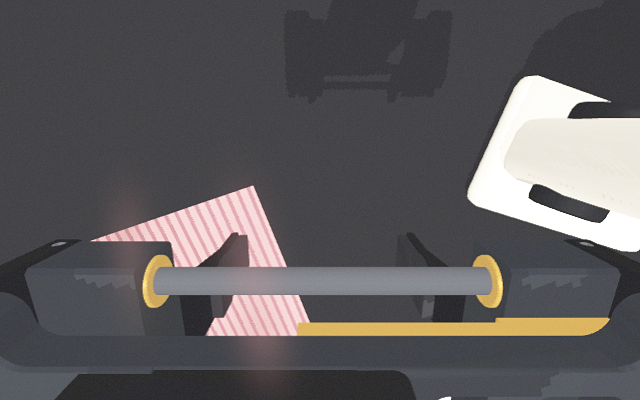

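```bash
cat > h.py <<'E'
import numpy as np, cv2
from bench import *
def K(d): return np.array([[d["fx"],0,d["cx"]],[0,d["fy"],d["cy"]],[0,0,1.]])
def ray(d,uv):
    p=cv2.undistortPoints(np.array([[uv]],float),K(d),np.array(d["D"]))[0,0]
    R=np.array(d["R"]);t=np.array(d["t"]); v=R.T@np.array([p[0],p[1],1]); return -R.T@t, v/np.linalg.norm(v)
def onz(d,uv,z):
    o,v=ray(d,uv); return o+v*(z-o[2])/v[2]
def tri(d1,u1,d2,u2):
    o1,v1=ray(d1,u1);o2,v2=ray(d2,u2)
    s=np.linalg.lstsq(np.stack([v1,-v2],1),o2-o1,rcond=None)[0]
    a=o1+s[0]*v1;b=o2+s[1]*v2; return (a+b)/2,np.linalg.norm(a-b)
def proj(d,X):
    return cv2.projectPoints(np.array([X],float),cv2.Rodrigues(np.array(d["R"]))[0],np.array(d["t"]),K(d),np.array(d["D"]))[0][0,0]
def crop(d,x0,y0,w,h,s,name):
    cv2.imwrite(name,cv2.resize(d["frame"][y0:y0+h,x0:x0+w,::-1],None,fx=s,fy=s,interpolation=cv2.INTER_CUBIC))
def blob(d,lo,hi,box=None):
    hsv=cv2.cvtColor(d["frame"],cv2.COLOR_RGB2HSV); m=cv2.inRange(hsv,lo,hi)
    if box: 
        k=np.zeros_like(m);x,y,w,h=box;k[y:y+h,x:x+w]=m[y:y+h,x:x+w];m=k
    return m
E
python3 - <<'E'
from h import *
s=get_image("side");t=get_image("top")
crop(s,270,80,190,150,4.2,"pics/s1.png");crop(t,250,130,220,170,3.6,"pics/t1.png");crop(s,190,190,200,180,3.3,"pics/s2.png")
for n,d in (("s",s),("t",t)):
    m=blob(d,(22,120,120),(35,255,255),(320,130,60,80))
    ys,xs=np.nonzero(m);print(n,len(xs),xs.mean(),ys.mean(),xs.min(),xs.max(),ys.min(),ys.max())
E
```

```text
s 74 331.4054054054054 152.24324324324326 328 334 146 159
t 40 363.4 196.375 361 366 193 200
```

View pics/s1.png

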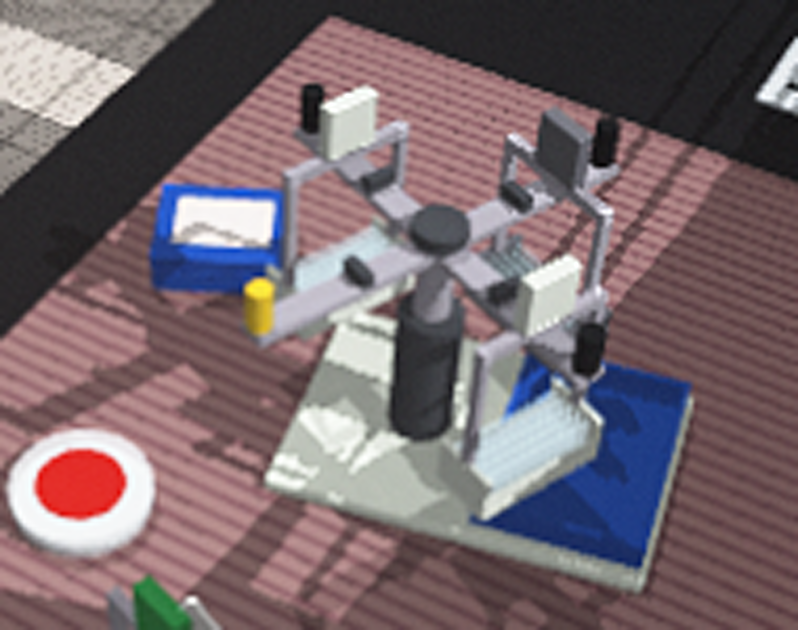

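View pics/t1.png

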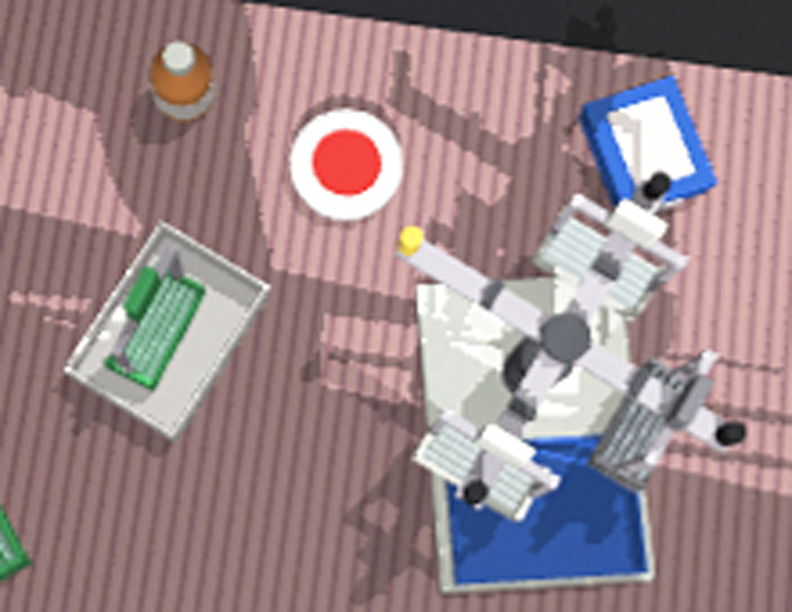

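View pics/s2.png

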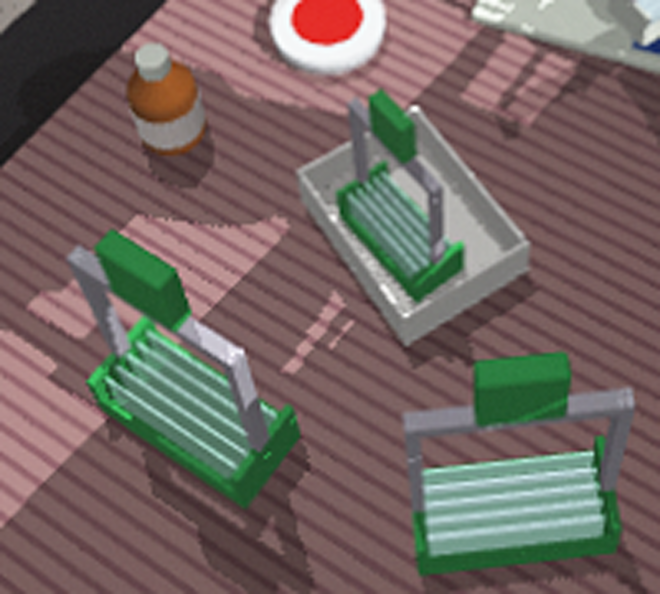

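Run:
```python
from h import *
s=get_image("side");t=get_image("top")
S=lambda x,y:(x/4.2+270,y/4.2+80)
T=lambda x,y:(x/3.6+250,y/3.6+130)
S2=lambda x,y:(x/3.3+190,y/3.3+190)
print("hubtop",tri(s,S(440,226),t,T(566,334)), onz(t,T(566,334),.184),onz(s,S(440,226),.184))
print("knob",tri(s,(331.4,152.2),t,(363.4,196.4)))
for n,st,tt in (("grey knob",S(606,120),T(722,430)),):pass
for a in [(442,588),(651,574)]: print("tray rim",onz(t,T(*a),.032))
for a in [(690,390),(640,580)]: print("tray rim side",onz(s,S(*a),.032))
for a in [(417,286)]: print("plate",onz(t,T(*a),.012))
print("plate side",onz(s,S(266,482),.012), onz(s,S(342,320),.012))
# dish
for a in [(163,223),(270,289),(173,438),(67,370)]: print("dish top",onz(t,T(*a),.040))
for a in [(416,107),(528,240),(407,342),(299,172)]: print("dish side",onz(s,S2(*a),.04))
# tab
for n,d,b in (("s",s,(295,215,30,25)),("t",t,(280,200,17,20))):
    m=blob(d,(45,80,30),(80,255,255),b);ys,xs=np.nonzero(m);print(n,len(xs),xs.mean(),ys.mean())
    
crop(s,280,210,80,85,7,"pics/s3.png");crop(t,260,185,75,70,8,"pics/t3.png")
```

```text
hubtop (array([ 0.55966852, -0.1423006 ,  0.17816989]), np.float64(0.003974949471193228)) [ 0.56040428 -0.14084458  0.184     ] [ 0.5549456 -0.1363297  0.184    ]
knob (array([ 0.6113327 , -0.02211969,  0.18632361]), np.float64(0.002145420524200487))
tray rim [ 0.37861253 -0.09077587  0.032     ]
tray rim [ 0.41269726 -0.25056877  0.032     ]
tray rim side [ 0.40818144 -0.24063063  0.032     ]
tray rim side [ 0.37349969 -0.07743234  0.032     ]
plate [ 0.61873058 -0.04347611  0.012     ]
plate side [ 0.61398874 -0.03879889  0.012     ] [ 0.64659306 -0.19391852  0.012     ]
dish top [0.63472399 0.16998178 0.04      ]
dish top [0.59280583 0.07562486 0.04      ]
dish top [0.46277623 0.13404621 0.04      ]
dish top [0.50418749 0.22626784 0.04      ]
dish side [0.59115247 0.08035778 0.04      ]
dish side [0.46225387 0.13514763 0.04      ]
dish side [0.49106665 0.24454951 0.04      ]
dish side [0.63127285 0.17407459 0.04      ]
s 194 308.52061855670104 227.96391752577318
t 103 289.90291262135923 211.79611650485438
```

View pics/s3.png

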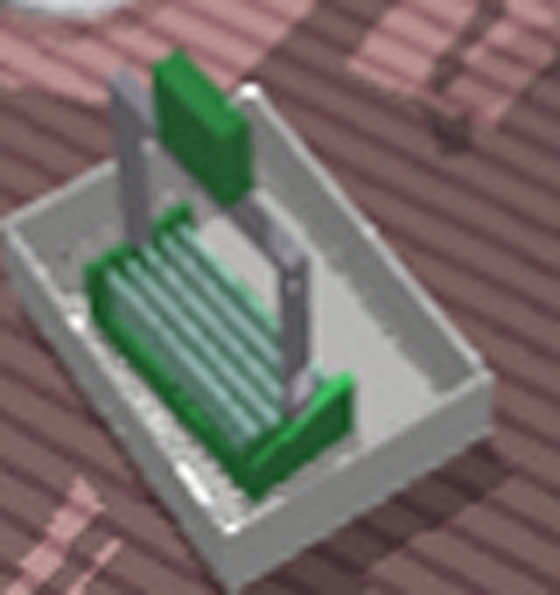

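View pics/t3.png

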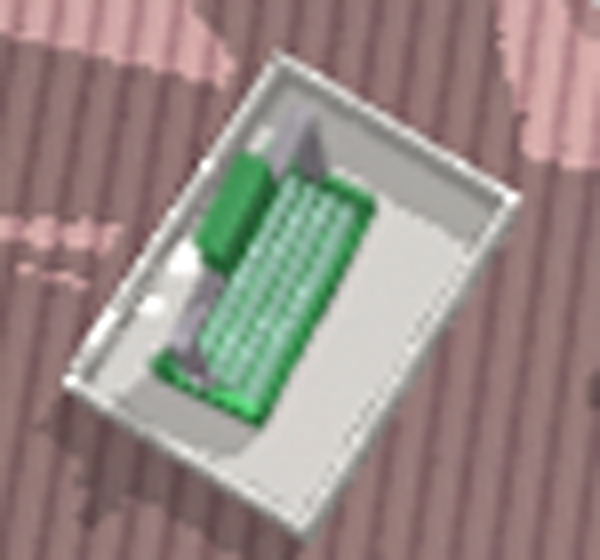

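Run:
```python
from h import *
s=get_image("side");t=get_image("top");w=get_image("wrist")
R=np.array(w["R"]);c=-R.T@w["t"];st=get_state()
Rt=cv2.Rodrigues(st["tool_rot"])[0]
print("cam in tool",Rt.T@(c-st["position"]), "cam axes in tool\n",Rt.T@R.T)
print("tab ctr",tri(s,(308.5,228),t,(289.9,211.8)))
# tool shift to put TCP at targets
yaw=np.degrees(np.arctan2(Rt[1,1],Rt[0,1]));print("tool y yaw",yaw,Rt)
for P in [(.5655,-.0221,.30)]: print(Rt.T@(np.array(P)-st["position"]))
```

```text
cam in tool [ 0.07514485  0.0002225  -0.16230666] cam axes in tool
 [[ 1.56560610e-05 -9.61582411e-01 -2.74516422e-01]
 [ 9.99999899e-01  1.38408712e-04 -4.27789795e-04]
 [ 4.49350607e-04 -2.74516388e-01  9.61582316e-01]]
tab ctr (array([0.55291605, 0.16365736, 0.1444805 ]), np.float64(0.0007868218711043421))
tool y yaw 71.16203849538525 [[-9.46435532e-01  3.22892830e-01  5.85435340e-05]
 [ 3.22892830e-01  9.46435534e-01 -1.62166871e-05]
 [-6.06439328e-05  3.55523846e-06 -9.99999998e-01]]
[-0.54229596 -0.48830632 -0.0774152 ]
```

```bash
cat >> h.py <<'E'
def shift(P,st=None):
    st=st or get_state(); Rt=cv2.Rodrigues(st["tool_rot"])[0]
    return np.round(Rt.T@(np.array(P)-st["position"]),4), np.degrees(np.arctan2(Rt[1,1],Rt[0,1]))
E
python3 - <<'E'
from h import *
print(shift((.553,.164,.31)))
E
```

```text
(array([-0.4704, -0.3162, -0.0874]), np.float64(71.16203849538525))
```

Emit:
play_rows:
  series: [100, -0.03, -0.02, -0.03, 0, 0, 0, 100, -0.06, -0.04, -0.05, 0, 0, 0, 100, -0.09, -0.06, -0.07, 0, 0, 0, 100, -0.12, -0.08, -0.087, 0, 0, 0, 100, -0.15, -0.1, -0.087, 0, 0, 0, 100, -0.18, -0.12, -0.087, 0, 0, 0, 100, -0.21, -0.14, -0.087, 0, 0, 0, 100, -0.24, -0.16, -0.087, 0, 0, 0, 100, -0.27, -0.18, -0.087, 0, 0, 0, 100, -0.3, -0.2, -0.087, 0, 0, 0]

```text
time: 1.33
position: [0.4301, 0.3274, 0.31]
tool_rot: [0.514, 3.099, 0.001]
ft_force: [1.2, -0.4, 1.1]
grip_width: 1.0
```

Emit:
play_rows:
  series: [100, -0.03, -0.02, 0, 0, 0, 0, 100, -0.06, -0.04, 0, 0, 0, 0, 100, -0.09, -0.06, 0, 0, 0, 0, 100, -0.12, -0.08, 0, 0, 0, 0, 100, -0.15, -0.1, 0, 0, 0, 0, 100, -0.17, -0.116, 0, 0, 0, 0, 100, -0.17, -0.116, 0, 0, 0, 0, 100, -0.17, -0.116, 0, 0, 0, 0]

```text
time: 2.0
position: [0.5534, 0.1624, 0.3096]
tool_rot: [0.52, 3.098, -0.0]
ft_force: [0.2, 1.1, -0.3]
grip_width: 1.002
```

Run:
```python
from h import *
w=get_image("wrist");cv2.imwrite("pics/w1.png",w["frame"][:,:,::-1]);print(get_state()["position"],get_state()["time"])
```

```text
[0.55262041 0.16448733 0.30958682] 2.05
```

View pics/w1.png

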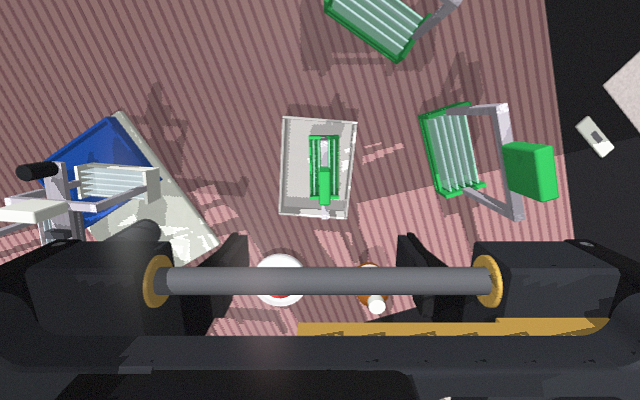

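Run:
```python
from h import *
w=get_image("wrist");crop(w,270,105,100,125,4.8,"pics/w2.png")
```

```text
(no output)
```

View pics/w2.png

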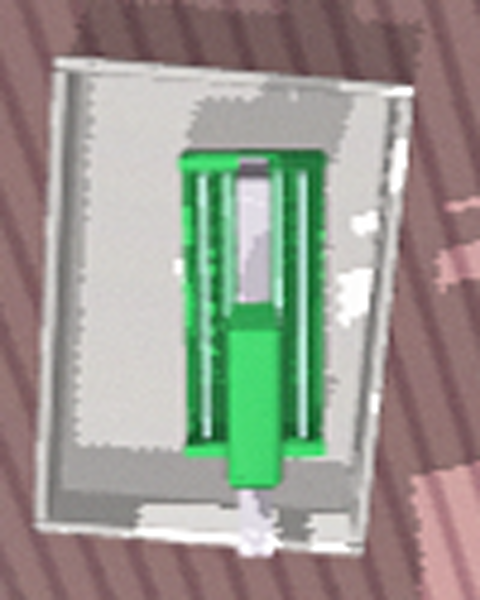

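Run:
```python
from h import *
w=get_image("wrist");s=get_image("side");t=get_image("top")
W=lambda x,y:(x/4.8+270-.5+.1,y/4.8+105-.4)
for z in (.165,.168): 
    c=[onz(w,W(*a),z) for a in [(230,329),(281,329),(283,487),(230,487)]]
    print(z,np.mean(c,0),[np.degrees(np.arctan2(*(b-a)[:2][::-1])) for a,b in ((c[0],c[3]),(c[1],c[2]))],np.linalg.norm(c[1]-c[2]),np.linalg.norm(c[0]-c[1]))
c=[onz(w,W(*a),.038) for a in [(180,155),(327,152),(323,455),(187,452)]]
print(np.mean(c,0),[np.degrees(np.arctan2(*(b-a)[:2][::-1])) for a,b in ((c[0],c[3]),(c[1],c[2]))])
print("ctr tri", tri(w,W(256,408),t,(290.2,210.3)))
print(proj(t,(.553,.164,.168)),proj(s,(.553,.164,.168)))
c=[onz(w,W(*a),.040) for a in [(57,62),(410,90),(362,548),(40,527)]];print(np.round(c,4))
print(shift((.5655,-.0221,.30)))
```

```text
0.165 [0.55100962 0.16715128 0.165     ] [np.float64(-18.996694213679376), np.float64(-17.724460173552522)] 0.03553608181156192 0.01099438595753124
0.168 [0.55032702 0.16737298 0.168     ] [np.float64(-18.996694213679426), np.float64(-17.724460173552483)] 0.03518877681013478 0.010886934459335071
[0.54978412 0.16741388 0.038     ] [np.float64(-18.160659653548386), np.float64(-18.714579459384137)]
ctr tri (array([0.559004  , 0.16493727, 0.13231049]), np.float64(0.0016633974016182107))
[289.05690277 210.04288253] [307.71033321 221.49866891]
[[0.4635 0.1366 0.04  ]
 [0.5037 0.2307 0.04  ]
 [0.633  0.1752 0.04  ]
 [0.5937 0.0812 0.04  ]]
(array([-0.073 , -0.174 ,  0.0095]), np.float64(71.33002760542419))
```

Emit:
play_rows:
  series: [70, -0.02, -0.028, 0, 0, 0, 0, 70, -0.04, -0.056, 0, 0, 0, 0, 70, -0.06, -0.084, 0, 0, 0, 0, 70, -0.08, -0.112, 0, 0, 0, 0, 70, -0.1, -0.14, 0, 0, 0, 0, 70, -0.115, -0.158, 0, 0, 0, 0, 70, -0.115, -0.158, 0, 0, 0, 0, 70, -0.115, -0.158, 0, 0, 0, 0]

```text
time: 2.92
position: [0.6105, -0.023, 0.3095]
tool_rot: [-0.517, -3.099, -0.0]
ft_force: [-0.1, 1.7, -0.2]
grip_width: 0.704
```

Run:
```python
from h import *
w=get_image("wrist");cv2.imwrite("pics/w3.png",w["frame"][:,:,::-1]);print(get_state()["position"],get_state()["time"])
m=blob(w,(22,120,120),(35,255,255),(200,60,240,180));n,l,stt,ce=cv2.connectedComponentsWithStats(m);print(stt[1:],ce[1:])
```

```text
[ 0.61043404 -0.02091583  0.309475  ] 2.9667
[[315 186  16  22 285]] [[322.50526316 196.78947368]]
```

View pics/w3.png

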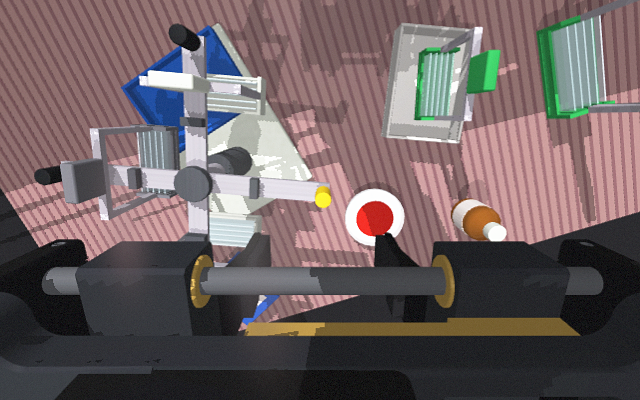

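Run:
```python
from h import *
w=get_image("wrist")
crop(w,20,15,320,235,2.5,"pics/w4.png")
k=onz(w,(322.6,200),.2);h=onz(w,(193,183),.184);print(k,h,np.linalg.norm((k-h)[:2]),np.degrees(np.arctan2((k-h)[1],(k-h)[0])))
```

```text
[ 0.61047091 -0.02024172  0.2       ] [ 0.55743943 -0.13624125  0.184     ] 0.12754696605732457 65.43155625033553
```

View pics/w4.png

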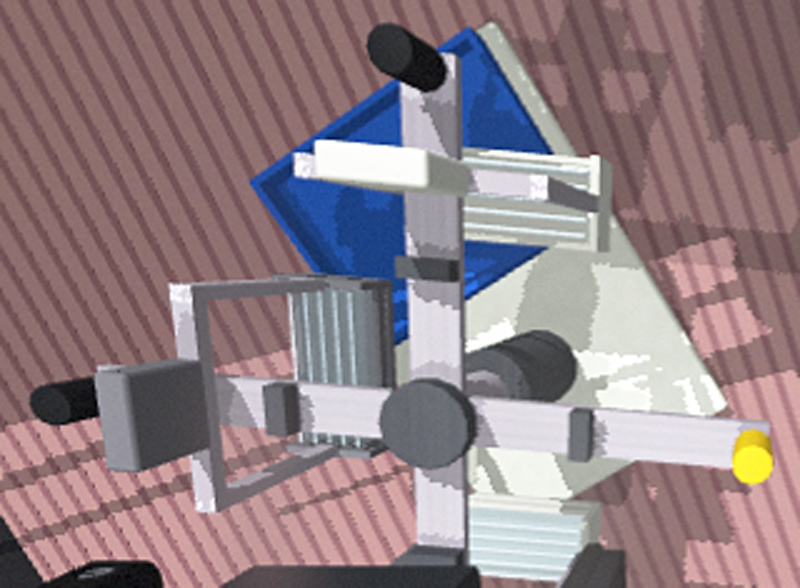

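Run:
```python
from h import *
w=get_image("wrist");f=lambda x,y:(x/2.5+20,y/2.5+15)
a=onz(w,f(492,22),.032);b=onz(w,f(725,410),.012);print(a,b,np.degrees(np.arctan2(*(b-a)[:2][::-1])))
a=onz(w,f(250,183),.032);c=onz(w,f(472,26),.032);print(a,c,np.degrees(np.arctan2(*(c-a)[:2][::-1])))
```

```text
[ 0.3844139  -0.08811834  0.032     ] [ 0.62113352 -0.04309457  0.012     ] 10.76895635845418
[ 0.41393428 -0.24664108  0.032     ] [ 0.38276906 -0.0987753   0.032     ] 101.90186071608372
```

Emit:
play_rows:
  series: [70, 0, 0, 0.03, 0, 0, 0, 70, 0, 0, 0.06, 0, 0, 0, 70, 0, 0, 0.09, 0, 0, 0, 70, 0, 0, 0.115, 0, 0, 0, 70, 0, 0, 0.132, 0, 0, 0, 70, 0, 0, 0.132, 0, 0, 0, 10, 0, 0, 0.132, 0, 0, 0, 10, 0, 0, 0.132, 0, 0, 0, 10, 0, 0, 0.132, 0, 0, 0, 10, 0, 0, 0.132, 0, 0, 0]
  force: 15

```text
time: 3.9
position: [0.6116, -0.0221, 0.1794]
tool_rot: [0.513, 3.097, 0.001]
ft_force: [0.1, 0.6, -0.1]
grip_width: 0.484
```

Emit:
play_rows:
  series: [10, 0, 0, 0, 0, 0, 0, 10, 0, 0, 0, 0, 0, 0, 10, 0, 0, 0, 0, 0, 0]

```text
time: 4.15
position: [0.6107, -0.0224, 0.178]
tool_rot: [0.514, 3.099, 0.001]
ft_force: [0.3, -0.3, 0.2]
grip_width: 0.255
```

Run:
```python
from h import *
st=get_state();print(st["position"],st["grip_width"],st["ft_force"])
w=get_image("wrist");cv2.imwrite("pics/w5.png",w["frame"][:,:,::-1])
Rt=cv2.Rodrigues(st["tool_rot"])[0]
hub=np.array([.5574,-.1365]);p=st["position"][:2];r=p-hub;a0=np.degrees(np.arctan2(r[1],r[0]));print(np.linalg.norm(r),a0)
for a in np.arange(6,126.5,6):
    t=np.radians(a);q=hub+np.array([[np.cos(t),-np.sin(t)],[np.sin(t),np.cos(t)]])@r
    d=Rt.T@np.append(q-p,0);print(a,np.round(d[:2],4))
```

```text
[ 0.61072011 -0.0223568   0.17798637] 0.2545717158716593 [ 0.34470194 -0.33187515  0.18052395]
0.12598294805611798 64.96114731530542
6.0 [0.0132 0.0007]
12.0 [0.0263 0.0001]
18.0 [ 0.0394 -0.0019]
24.0 [ 0.0521 -0.0053]
30.0 [ 0.0644 -0.01  ]
36.0 [ 0.0762 -0.0159]
42.0 [ 0.0873 -0.0231]
48.0 [ 0.0976 -0.0313]
54.0 [ 0.1069 -0.0406]
60.0 [ 0.1153 -0.0508]
66.0 [ 0.1225 -0.0619]
72.0 [ 0.1285 -0.0736]
78.0 [ 0.1333 -0.0859]
84.0 [ 0.1367 -0.0986]
90.0 [ 0.1388 -0.1117]
96.0 [ 0.1396 -0.1248]
102.0 [ 0.1389 -0.138 ]
108.0 [ 0.1369 -0.151 ]
114.0 [ 0.1335 -0.1638]
120.0 [ 0.1289 -0.1761]
126.0 [ 0.1229 -0.1879]
```

View pics/w5.png

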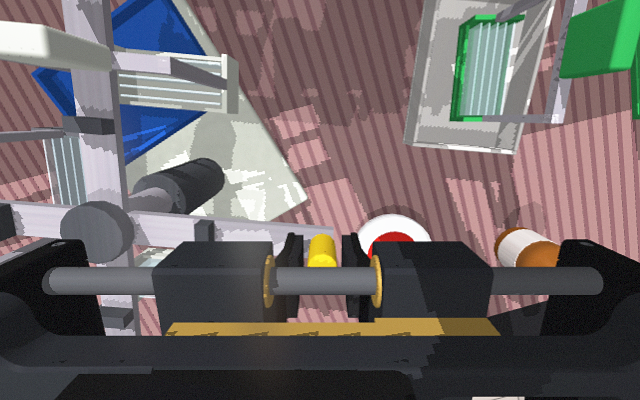

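Emit:
play_rows:
  series: [5, 0, 0, 0, 0, 0, 0, 5, 0, 0, 0, 0, 0, 0, 5, 0, 0, 0, 0, 0, 0, 5, 0, 0, 0, 0, 0, 0]

```text
time: 4.53
position: [0.6106, -0.0224, 0.1778]
tool_rot: [0.514, 3.099, 0.0]
ft_force: [-0.2, -0.4, 1.5]
grip_width: 0.174
```

Run:
```python
from h import *
st=get_state();print(st["position"],st["grip_width"],st["ft_force"])
w=get_image("wrist");crop(w,240,190,160,100,5,"pics/w6.png")
Rt=cv2.Rodrigues(st["tool_rot"])[0]
hub=np.array([.5574,-.1365]);p=st["position"][:2];r=.13*np.array([np.cos(np.radians(65.2)),np.sin(np.radians(65.2))])
for a in np.arange(0,127,7):
    t=np.radians(a);q=hub+np.array([[np.cos(t),-np.sin(t)],[np.sin(t),np.cos(t)]])@r
    d=Rt.T@np.append(q-p,0);print(a,np.round(d[:2],3))
```

```text
[ 0.61061905 -0.02236873  0.17776333] 0.17412782007690134 [-0.20291535 -0.42328215  1.45762769]
0 [0.    0.004]
7 [0.016 0.005]
14 [0.032 0.004]
21 [0.047 0.   ]
28 [ 0.062 -0.005]
35 [ 0.077 -0.012]
42 [ 0.09 -0.02]
49 [ 0.102 -0.03 ]
56 [ 0.113 -0.042]
63 [ 0.123 -0.054]
70 [ 0.13  -0.068]
77 [ 0.136 -0.083]
84 [ 0.141 -0.098]
91 [ 0.143 -0.114]
98 [ 0.143 -0.13 ]
105 [ 0.142 -0.146]
112 [ 0.138 -0.161]
119 [ 0.133 -0.176]
126 [ 0.126 -0.19 ]
```

View pics/w6.png

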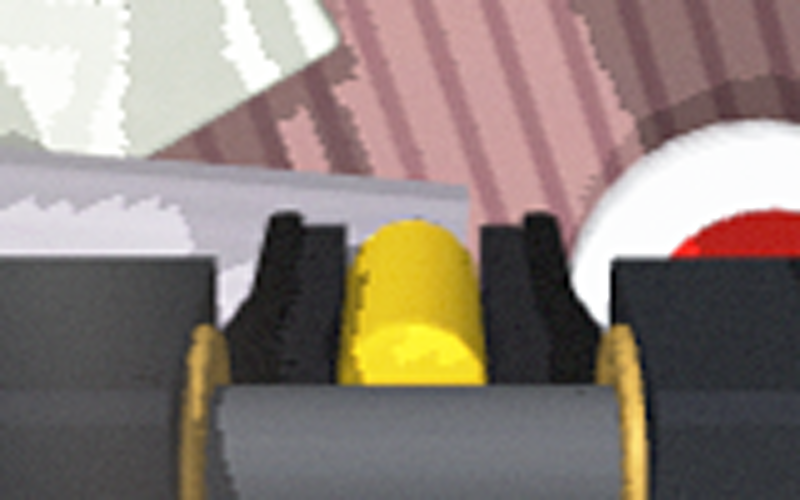

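Emit:
play_rows:
  series: [5, 0.008, 0.001, 0, 0, 0, 0, 5, 0.016, 0.001, 0, 0, 0, 0, 5, 0.032, 0, 0, 0, 0, 0, 5, 0.047, -0.004, 0, 0, 0, 0, 5, 0.062, -0.009, 0, 0, 0, 0, 5, 0.077, -0.016, 0, 0, 0, 0, 5, 0.09, -0.024, 0, 0, 0, 0, 5, 0.102, -0.034, 0, 0, 0, 0, 5, 0.113, -0.046, 0, 0, 0, 0, 5, 0.113, -0.046, 0, 0, 0, 0]

```text
time: 5.42
position: [0.4845, -0.0277, 0.1777]
tool_rot: [-0.513, -3.094, -0.006]
ft_force: [-3.7, 4.1, 3.1]
grip_width: 0.177
```

Run:
```python
from h import *
st=get_state();print(st["position"],st["grip_width"],st["ft_force"])
w=get_image("wrist");cv2.imwrite("pics/w7.png",w["frame"][:,:,::-1])
Rt=cv2.Rodrigues(st["tool_rot"])[0]
hub=np.array([.5561,-.1404]);p=st["position"][:2];r=p-hub;a0=np.degrees(np.arctan2(r[1],r[0]));print(np.linalg.norm(r),a0)
for a in np.r_[np.arange(120,192,7),191.8]:
    t=np.radians(a);q=hub+.13*np.array([np.cos(t),np.sin(t)])
    d=Rt.T@np.append(q-p,0);print(a,np.round(d[:2],3))
```

```text
[ 0.48451397 -0.0276881   0.17766403] 0.17715005159637937 [-3.68831075  4.07816101  3.10226881]
0.13352352951236457 122.4206088178857
120.0 [-0.006  0.002]
127.0 [ 0.003 -0.011]
134.0 [ 0.012 -0.024]
141.0 [ 0.018 -0.039]
148.0 [ 0.022 -0.054]
155.0 [ 0.025 -0.07 ]
162.0 [ 0.026 -0.085]
169.0 [ 0.025 -0.101]
176.0 [ 0.022 -0.117]
183.0 [ 0.017 -0.132]
190.0 [ 0.01  -0.146]
191.8 [ 0.008 -0.15 ]
```

View pics/w7.png

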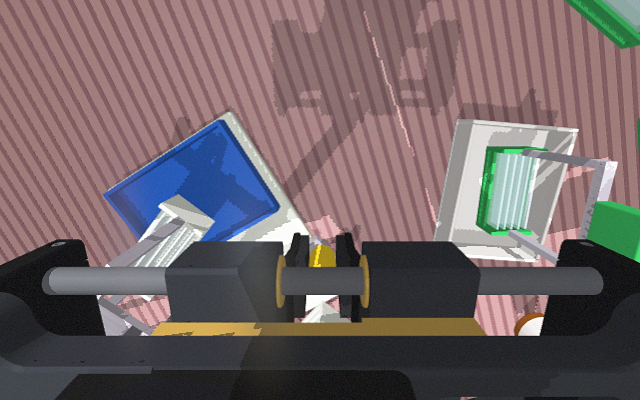

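Emit:
play_rows:
  series: [5, 0.003, -0.01, 0, 0, 0, 0, 5, 0.011, -0.024, 0, 0, 0, 0, 5, 0.017, -0.039, 0, 0, 0, 0, 5, 0.022, -0.054, 0, 0, 0, 0, 5, 0.025, -0.07, 0, 0, 0, 0, 5, 0.026, -0.085, 0, 0, 0, 0, 5, 0.025, -0.101, 0, 0, 0, 0, 5, 0.022, -0.117, 0, 0, 0, 0, 5, 0.017, -0.132, 0, 0, 0, 0, 5, 0.01, -0.145, 0, 0, 0, 0]

```text
time: 6.3
position: [0.4306, -0.1624, 0.1776]
tool_rot: [-0.512, -3.097, -0.005]
ft_force: [-2.6, 1.5, 4.0]
grip_width: 0.179
```

Emit:
play_rows:
  series: [5, -0.002, -0.003, 0, 0, 0, 0, 5, -0.002, -0.003, 0, 0, 0, 0, 5, -0.002, -0.003, 0, 0, 0, 0]

```text
time: 6.55
position: [0.4317, -0.1669, 0.1776]
tool_rot: [-0.515, -3.096, 0.001]
ft_force: [-6.1, -2.0, 6.3]
grip_width: 0.176
```

Run:
```python
from h import *
st=get_state();print(st["position"],st["grip_width"],st["ft_force"])
w=get_image("wrist");cv2.imwrite("pics/w8.png",w["frame"][:,:,::-1])
s=get_image("side");t=get_image("top");crop(s,300,80,160,150,4,"pics/s8.png");crop(t,350,150,120,150,4,"pics/t8.png")
```

```text
[ 0.43173344 -0.16685334  0.1775828 ] 0.17557063437047654 [-6.08957247 -2.00458003  6.2991382 ]
```

View pics/t8.png

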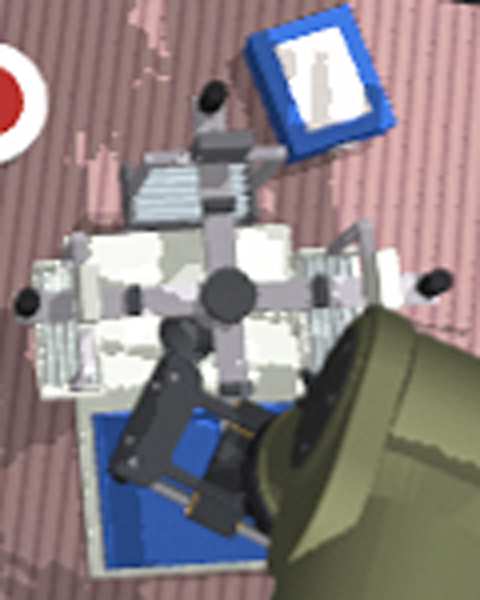

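View pics/s8.png

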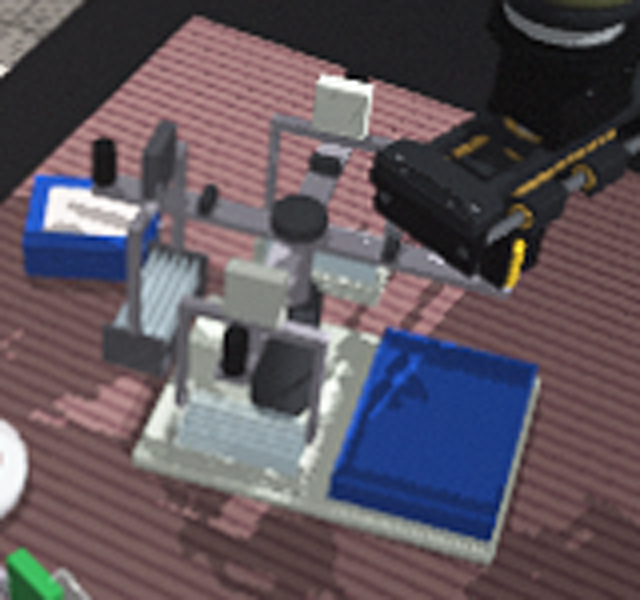

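Run:
```python
from h import *
t=get_image("top");f=lambda x,y:(x/4+350,y/4+150)
w=get_image("wrist")
L=onz(t,f(25,305),.195);R=onz(t,f(437,281),.195);F=onz(t,f(213,94),.195);H=onz(t,f(229,294),.184)
ang=lambda v:np.degrees(np.arctan2(v[1],v[0]))
print(L,R,F,H,(L+R)/2);print("L-R (101.8)",ang(L-R),"F-H",ang(F-H),"L-H",ang(L-H),"R-H",ang(R-H))
# same-camera stand ref
a=onz(t,(350+95/4,150+575/4),.032)
print(np.linalg.norm((L-R)[:2]))
crop(t,345,165,130,65,6,"pics/t9.png")
```

```text
[ 0.53082593 -0.01310089  0.195     ] [ 0.58345094 -0.26800714  0.195     ] [ 0.68559506 -0.11580577  0.195     ] [ 0.55855679 -0.14110142  0.184     ] [ 0.55713844 -0.14055402  0.195     ]
L-R (101.8) 101.6647497386079 F-H 11.261353907519755 L-H 102.22401657609363 R-H -78.90163401612412
0.2602817495668924
```

View pics/t9.png

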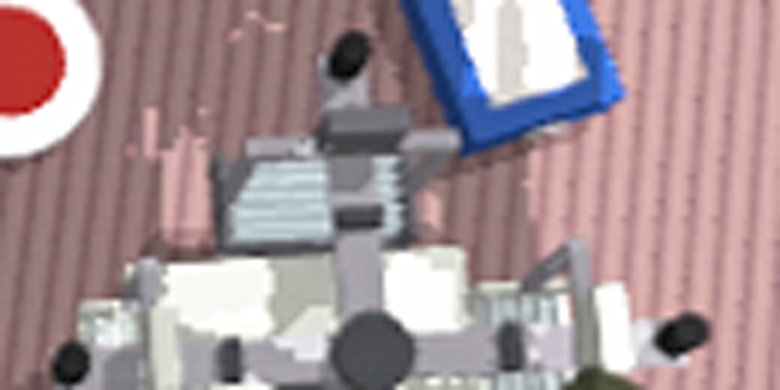

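Emit:
play_rows:
  series: [50, 0, 0, 0, 0, 0, 0, 50, 0, 0, 0, 0, 0, 0, 50, 0, 0, 0, 0, 0, 0, 50, 0, 0, -0.01, 0, 0, 0, 50, 0, 0, -0.03, 0, 0, 0, 50, 0, 0, -0.065, 0, 0, 0, 50, 0, 0, -0.1, 0, 0, 0, 50, 0, 0, -0.135, 0, 0, 0, 50, 0, 0, -0.135, 0, 0, 0, 50, 0, 0, -0.135, 0, 0, 0]

```text
time: 7.63
position: [0.4347, -0.1669, 0.3151]
tool_rot: [0.513, 3.094, 0.001]
ft_force: [-0.0, -0.5, -0.5]
grip_width: 0.5
```

Run:
```python
from h import *
st=get_state();print(st["position"],st["time"],st["grip_width"],st["ft_force"])
w=get_image("wrist");cv2.imwrite("pics/w10.png",w["frame"][:,:,::-1])
print(shift((.5505,.1673,.29)))
```

```text
[ 0.43470331 -0.16689201  0.31512137] 7.6333 0.49954501985363997 [-0.04146883 -0.48148796 -0.49805203]
(array([-0.0028,  0.3537,  0.0235]), np.float64(71.18342085843895))
```

View pics/w10.png

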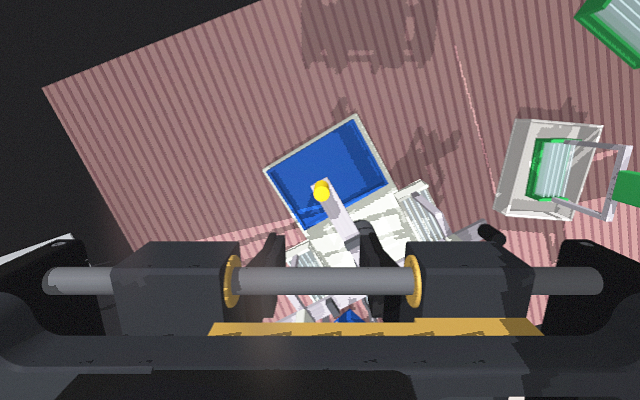

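Emit:
play_rows:
  series: [60, 0, 0.03, 0, 0, 0, 0, 60, 0, 0.07, 0, 0, 0, 0, 60, 0, 0.11, 0, 0, 0, 0, 60, 0, 0.15, 0, 0, 0, 0, 60, 0, 0.19, 0, 0, 0, 0, 60, -0.001, 0.23, 0, 0, 0, 0, 60, -0.002, 0.27, 0, 0, 0, 0, 60, -0.003, 0.31, 0, 0, 0, 0, 60, -0.003, 0.34, 0, 0, 0, 0, 60, -0.003, 0.354, 0, 0, 0, 0]

```text
time: 8.52
position: [0.5496, 0.1727, 0.3097]
tool_rot: [-0.504, -3.097, 0.001]
ft_force: [-0.4, -0.9, -0.0]
grip_width: 0.601
```

Emit:
play_rows:
  series: [60, 0, 0, 0.02, 0, 0, 0, 60, 0, 0, 0.02, 0, 0, 0, 60, 0, 0, 0.02, 0, 0, 0]

```text
time: 8.77
position: [0.5494, 0.1658, 0.2907]
tool_rot: [-0.515, -3.095, 0.005]
ft_force: [-0.1, 0.2, 0.2]
grip_width: 0.598
```

Run:
```python
from h import *
st=get_state();print(st["position"],st["time"],shift((.5505,.1673,.136)))
w=get_image("wrist");crop(w,270,105,100,125,4.8,"pics/w11.png")
s=get_image("side");t=get_image("top");crop(t,350,150,120,150,4,"pics/t11.png")
```

```text
[0.54940181 0.16579138 0.29070873] 8.7667 (array([-0.001 ,  0.0023,  0.1547]), np.float64(71.09450506825459))
```

View pics/w11.png

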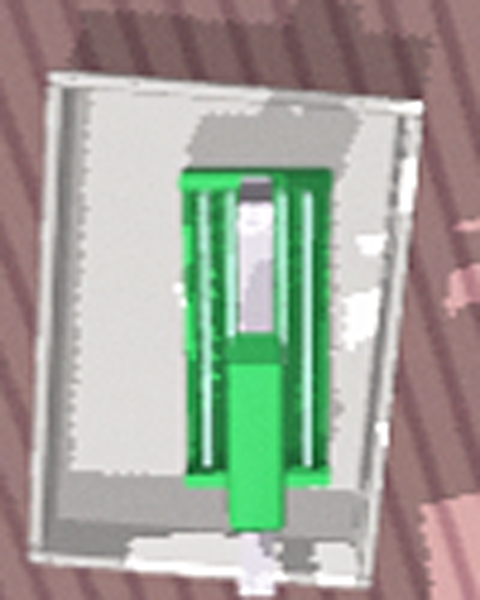

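View pics/t11.png

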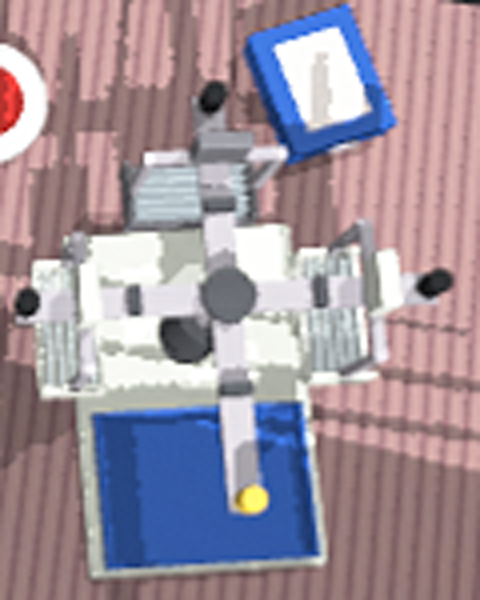

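Run:
```python
from h import *
w=get_image("wrist");s=get_image("side");t=get_image("top")
W=lambda x,y:(x/4.8+269.6,y/4.8+104.6)
c=[onz(w,W(*a),.168) for a in [(229,362),(281,362),(284,530),(230,530)]]
m=np.mean(c,0);print(m,[np.degrees(np.arctan2(*(b-a)[:2][::-1])) for a,b in ((c[0],c[3]),(c[1],c[2]))])
print("tri",tri(w,W(256,446),s,(309.3,222.6)))
print(shift((m[0],m[1],.136)))
H=np.array([.5571,-.1406]);k=onz(t,(350+253/4,150+498/4),.2);print(k,np.degrees(np.arctan2(*(k[:2]-H)[::-1])),np.linalg.norm(k[:2]-H))
ho=onz(t,(350+229/4,150+294/4),.184);print(np.degrees(np.arctan2(*(k-ho)[:2][::-1])))
for a in [(92,578),(326,558)]: print(onz(t,(350+a[0]/4,150+a[1]/4),.032))
```

```text
[0.55305099 0.16615308 0.168     ] [np.float64(-18.872458032368723), np.float64(-17.633589571799035)]
tri (array([0.5504221 , 0.16560939, 0.16887899]), np.float64(0.0043784323094506515))
(array([-2.100e-03,  1.000e-04,  1.576e-01]), np.float64(71.09783753491136))
[ 0.43177801 -0.16546492  0.2       ] -168.77778486221345 0.12776488091751936
-169.12189623881812
[ 0.37553891 -0.09176692  0.032     ]
[ 0.41281598 -0.25242932  0.032     ]
```

Emit:
play_rows:
  series: [40, -0.001, 0.001, 0.03, 0, 0, 0, 40, -0.001, 0.001, 0.065, 0, 0, 0, 40, -0.001, 0.001, 0.1, 0, 0, 0, 40, -0.001, 0.001, 0.13, 0, 0, 0, 40, -0.001, 0.001, 0.145, 0, 0, 0, 40, -0.001, 0.001, 0.155, 0, 0, 0, 40, -0.001, 0.001, 0.155, 0, 0, 0, 5, -0.001, 0.001, 0.155, 0, 0, 0, 5, -0.001, 0.001, 0.155, 0, 0, 0, 5, -0.001, 0.001, 0.155, 0, 0, 0]
  force: 30

```text
time: 9.9
position: [0.553, 0.1682, 0.1395]
tool_rot: [0.514, 3.096, 0.003]
ft_force: [0.8, -1.0, -0.3]
grip_width: 0.25
```

Emit:
play_rows:
  series: [5, 0, 0, 0, 0, 0, 0, 5, 0, 0, 0, 0, 0, 0, 5, 0, 0, 0, 0, 0, 0, 5, 0, 0, 0, 0, 0, 0]

```text
time: 10.23
position: [0.5524, 0.168, 0.1386]
tool_rot: [0.514, 3.098, 0.002]
ft_force: [-0.4, 0.1, 2.6]
grip_width: 0.132
```

Run:
```python
from h import *
st=get_state();print(st["position"],st["time"],st["grip_width"],st["ft_force"])
w=get_image("wrist");crop(w,200,100,250,190,3.2,"pics/w12.png")
s=get_image("side");crop(s,260,170,140,140,4,"pics/s12.png")
```

```text
[0.55240415 0.16798444 0.13856805] 10.2333 0.13245038677349735 [-0.39513864  0.0552774   2.61975472]
```

View pics/w12.png

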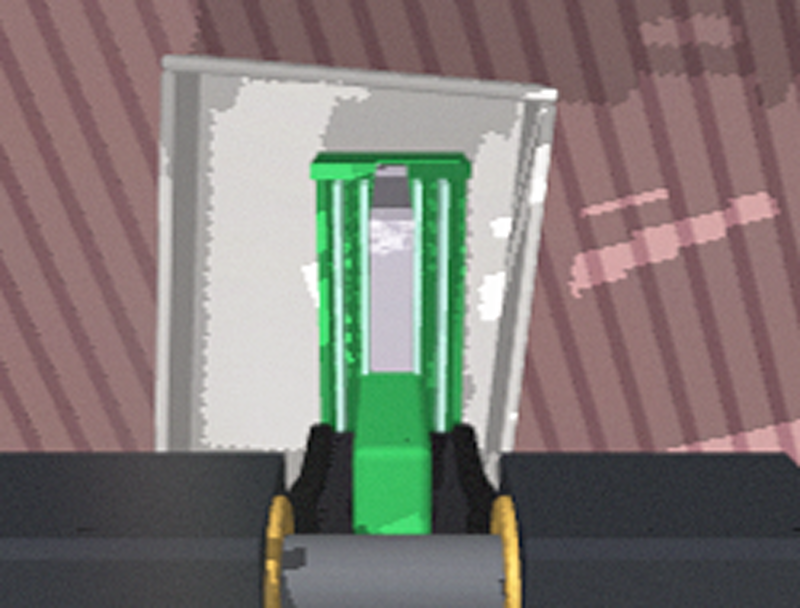

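View pics/s12.png

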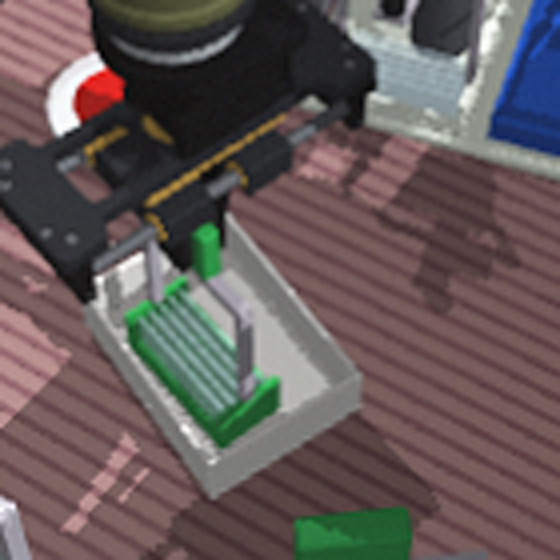

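Emit:
play_rows:
  series: [5, 0, 0, -0.01, 0, 0, 0, 5, 0, 0, -0.03, 0, 0, 0, 5, 0, 0, -0.055, 0, 0, 0, 5, 0, 0, -0.085, 0, 0, 0, 5, 0, 0, -0.115, 0, 0, 0, 5, 0, 0, -0.145, 0, 0, 0, 5, 0, 0, -0.175, 0, 0, 0, 5, 0, 0, -0.205, 0, 0, 0, 5, 0, 0, -0.235, 0, 0, 0, 5, 0, 0, -0.25, 0, 0, 0]

```text
time: 11.17
position: [0.5521, 0.168, 0.3914]
tool_rot: [0.513, 3.096, 0.003]
ft_force: [1.4, -0.4, -2.2]
grip_width: 0.135
```

Run:
```python
from h import *
st=get_state();print(st["position"],st["time"],st["grip_width"],st["ft_force"],st["joint_positions"])
s=get_image("side");cv2.imwrite("pics/s13.png",s["frame"][:,:,::-1])
print(shift((.4050,-.2438,.387)))
```

```text
[0.55207375 0.16801706 0.39140093] 11.1667 0.13452747172921792 [ 1.35607191 -0.42456589 -2.16667006] [-0.60101385  0.13479454  0.29864907  1.35085834 -0.04025253  1.65797302
  0.93363731]
(array([ 0.0069, -0.4377,  0.0041]), np.float64(71.17491586569419))
```

View pics/s13.png

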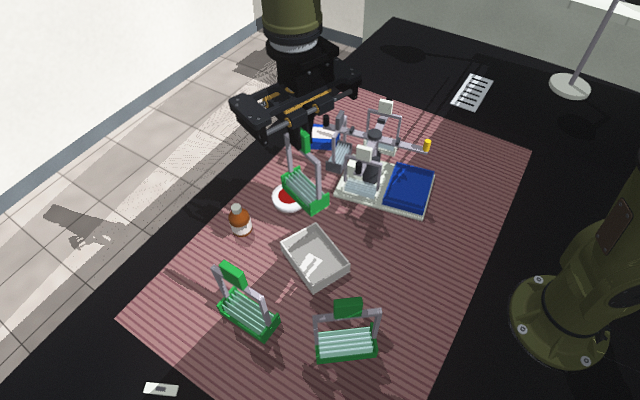

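Emit:
play_rows:
  series: [5, 0, -0.02, 0, 0, 0, 4, 5, 0.001, -0.05, 0, 0, 0, 10, 5, 0.001, -0.085, 0, 0, 0, 16, 5, 0.002, -0.12, 0, 0, 0, 22, 5, 0.003, -0.155, 0, 0, 0, 28, 5, 0.004, -0.19, 0, 0, 0, 34, 5, 0.005, -0.225, 0, 0, 0, 40, 5, 0.006, -0.26, 0, 0, 0, 46, 5, 0.007, -0.295, 0, 0, 0, 52, 5, 0.007, -0.33, 0, 0, 0, 57]

```text
time: 12.05
position: [0.437, -0.1434, 0.3863]
tool_rot: [-1.935, -2.472, 0.001]
ft_force: [0.9, -1.4, -2.0]
grip_width: 0.137
```

Run:
```python
from h import *
st=get_state();print(st["position"],st["time"],st["tool_rot"],st["joint_positions"])
print(shift((.4050,-.2438,.387)))
```

```text
[ 0.43698446 -0.1434391   0.38634547] 12.05 [-1.93522583e+00 -2.47236735e+00  7.51137579e-04] [-0.3514218  -0.15640776  0.53335862  1.61907414  0.07912509  1.65911421
  0.42595753]
(array([-0.0897, -0.0552, -0.0007]), np.float64(13.896493196585341))
```

Emit:
play_rows:
  series: [5, -0.03, -0.018, 0, 0, 0, 1, 5, -0.06, -0.036, 0, 0, 0, 2, 5, -0.08, -0.05, 0, 0, 0, 2.5, 5, -0.09, -0.055, 0, 0, 0, 2.5, 5, -0.09, -0.055, 0, 0, 0, 2.5, 5, -0.09, -0.055, 0, 0, 0, 2.5]

```text
time: 12.55
position: [0.4069, -0.2425, 0.3866]
tool_rot: [-1.984, -2.433, -0.001]
ft_force: [0.1, 0.9, -1.8]
grip_width: 0.135
```

Run:
```python
from h import *
st=get_state();print(st["position"],st["time"],st["tool_rot"],st["joint_positions"])
H=np.array([.5571,-.1406]);a=np.radians(191.8);u=np.array([np.cos(a),np.sin(a)]);v=np.array([-u[1],u[0]])
print("u,v",(st["position"][:2]-H)@u,(st["position"][:2]-H)@v)
for U,V in ((.165,0),(.093,0)): 
   q=H+U*u+V*v; print(U,V,q,np.hypot(*q),shift((*q,.237)))
s=get_image("side");crop(s,300,40,200,170,4,"pics/s14.png")
w=get_image("wrist");cv2.imwrite("pics/w14.png",w["frame"][:,:,::-1])
```

```text
[ 0.40689237 -0.24248292  0.38664627] 12.55 [-1.98410267e+00 -2.43336811e+00 -5.40421043e-04] [-0.2697248  -0.13994196  0.67014992  1.59549297  0.08620967  1.65741929
  0.60568668]
u,v 0.1678679997975238 0.06901299737509925
0.165 0 [ 0.39558688 -0.17434185] 0.4323008911177965 (array([0.0688, 0.0028, 0.1498]), np.float64(11.614295696084627))
0.093 0 [ 0.46606533 -0.15961813] 0.49264068326258514 (array([0.069 , 0.0748, 0.1497]), np.float64(11.614295696084627))
```

View pics/s14.png

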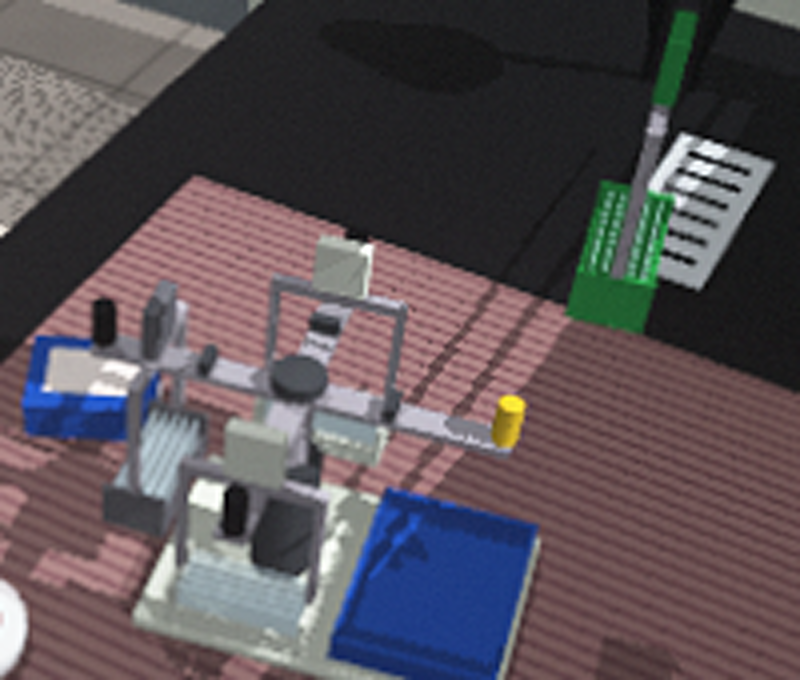

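View pics/w14.png

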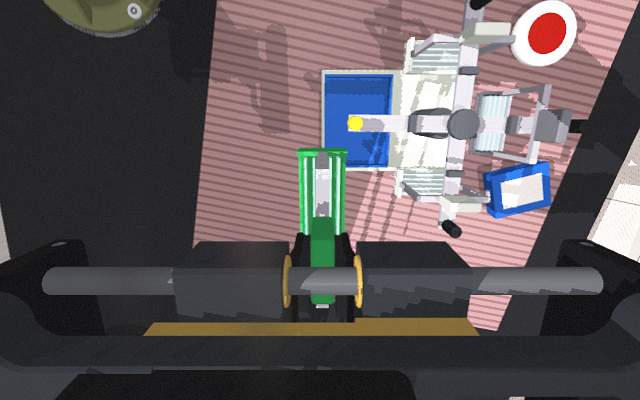

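Emit:
play_rows:
  series: [5, 0, 0, 0.02, 0, 0, 0, 5, 0, 0, 0.05, 0, 0, 0, 5, 0, 0, 0.08, 0, 0, 0, 5, 0, 0, 0.11, 0, 0, 0, 5, 0, 0, 0.14, 0, 0, 0, 5, 0, 0, 0.152, 0, 0, 0, 5, 0.01, 0.002, 0.152, 0, 0, 0, 5, 0.03, 0.004, 0.152, 0, 0, 0, 5, 0.05, 0.006, 0.152, 0, 0, 0, 5, 0.069, 0.007, 0.152, 0, 0, 0]

```text
time: 13.48
position: [0.4008, -0.172, 0.2361]
tool_rot: [1.982, 2.437, 0.0]
ft_force: [0.7, -0.3, -1.4]
grip_width: 0.139
```

Emit:
play_rows:
  series: [5, 0, 0, 0, 0, 0, 0, 5, 0, 0, 0, 0, 0, 0]

```text
time: 13.65
position: [0.4009, -0.1725, 0.2362]
tool_rot: [1.979, 2.439, 0.001]
ft_force: [0.5, -1.3, -2.4]
grip_width: 0.132
```

```bash
cat > chk.py <<'E'
from h import *
import sys
n=sys.argv[1]
st=get_state();print(st["position"],st["time"],st["grip_width"],st["ft_force"])
H=np.array([.5571,-.1406]);a=np.radians(191.8);u=np.array([np.cos(a),np.sin(a)]);v=np.array([-u[1],u[0]])
print("u,v",(st["position"][:2]-H)@u,(st["position"][:2]-H)@v)
print(shift((*(H+.093*u),.237)))
s=get_image("side");crop(s,320,80,150,150,4,f"pics/s{n}.png")
w=get_image("wrist");crop(w,200,50,300,250,2.6,f"pics/w{n}.png")
t=get_image("top");crop(t,340,150,150,150,4,f"pics/t{n}.png")
E
python3 chk.py 15
```

```text
[ 0.40092973 -0.17250543  0.23618662] 13.65 0.1322588055921421 [ 0.49363525 -1.322819   -2.43150905]
u,v 0.15939452317610073 -0.0007050185724176993
(array([-0.0008,  0.0664, -0.0008]), np.float64(11.894587532370812))
```

View pics/s15.png

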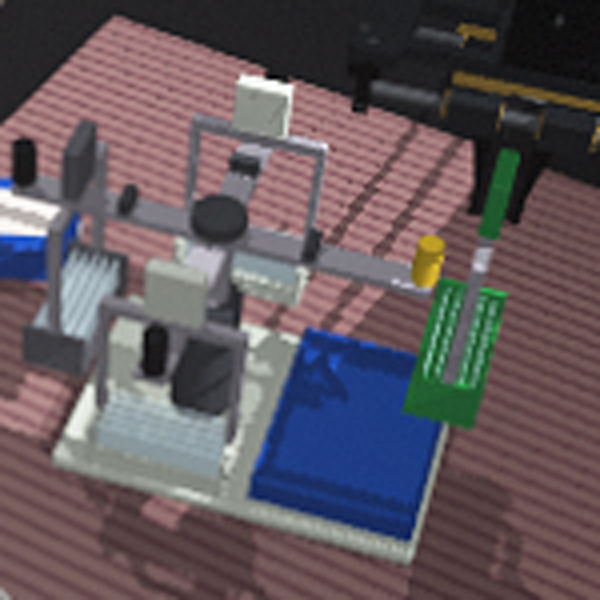

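View pics/w15.png

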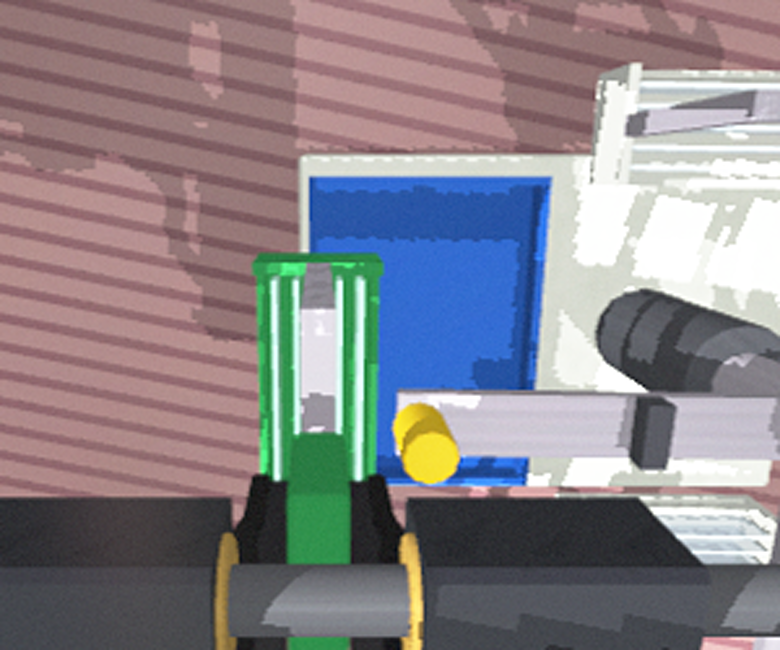

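Run:
```python
from h import *
w=get_image("wrist");st=get_state();Rt=cv2.Rodrigues(st["tool_rot"])[0]
f=lambda x,y:(x/2.6+200-.3,y/2.6+50-.3)
for n,p,z in (("br in top",(600,393),.17),("br in bot",(600,457),.17),("br out top",(480,393),.17),("br out bot",(480,452),.17),("knob top",(431,456),.2),("tab topL",(287,495),.264),("ridge face top",(637,400),.18),("ridge bot",(637,466),.18)):
    print(n,np.round(Rt.T@(onz(w,f(*p),z)-st["position"]),4))
```

```text
br in top [0.0117 0.0859 0.0659]
br in bot [-0.009   0.088   0.0659]
br out top [0.0117 0.0494 0.0658]
br out bot [-0.0074  0.0505  0.0659]
knob top [0.0024 0.0307 0.0358]
tab topL [ 0.0182 -0.0056 -0.0282]
ridge face top [0.0123 0.0932 0.0559]
ridge bot [-0.0082  0.0955  0.0559]
```

Emit:
play_rows:
  series: [5, 0.001, 0.006, 0, 0, 0, 0, 5, 0.0015, 0.018, 0, 0, 0, 0, 5, 0.0015, 0.031, 0, 0, 0, 0, 5, 0.0015, 0.044, 0, 0, 0, 0, 5, 0.0015, 0.056, 0, 0, 0, 0, 5, 0.0015, 0.064, 0, 0, 0, 0, 5, 0.0015, 0.0675, 0, 0, 0, 0, 5, 0.0015, 0.0675, 0, 0, 0, 0, 5, 0.0015, 0.0675, 0, 0, 0, 0]

```text
time: 14.6
position: [0.4656, -0.1591, 0.2354]
tool_rot: [-1.984, -2.435, 0.001]
ft_force: [-0.5, -0.6, -2.0]
grip_width: 0.132
```

```bash
python3 chk.py 16
```

```text
[ 0.46562215 -0.15914331  0.23535571] 14.6 0.13242075153537797 [-0.5183363  -0.5887849  -2.01685625]
u,v 0.09333672070732248 -0.0005554163417900369
(array([-0.0006,  0.0003, -0.0016]), np.float64(11.635467323346353))
```

View pics/s16.png

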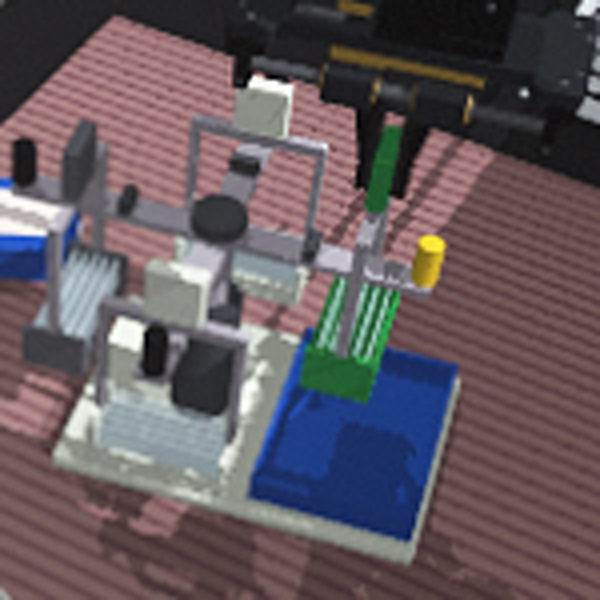

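View pics/w16.png

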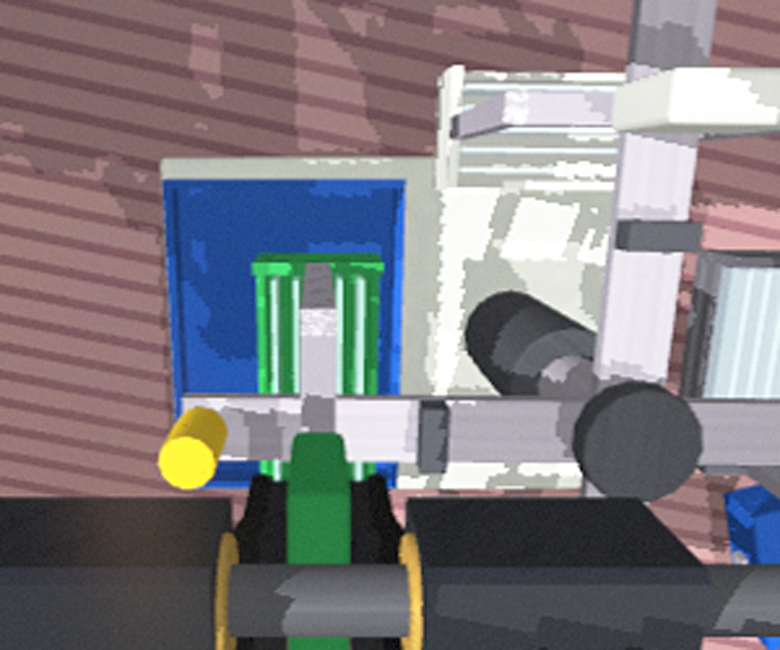

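Emit:
play_rows:
  series: [5, 0, 0, 0.01, 0, 0, 0, 5, 0, 0, 0.022, 0, 0, 0, 5, 0, 0, 0.033, 0, 0, 0, 5, 0, 0, 0.04, 0, 0, 0, 5, 0, 0, 0.043, 0, 0, 0, 5, 0, 0, 0.045, 0, 0, 0, 5, 0, 0, 0.047, 0, 0, 0, 5, 0, 0, 0.047, 0, 0, 0]

```text
time: 15.42
position: [0.4661, -0.1588, 0.1884]
tool_rot: [1.984, 2.436, -0.0]
ft_force: [-0.2, -0.5, -1.4]
grip_width: 0.133
```

Emit:
play_rows:
  series: [5, 0, 0, 0.001, 0, 0, 0, 5, 0, 0, 0.001, 0, 0, 0]

```text
time: 15.58
position: [0.4662, -0.1589, 0.1878]
tool_rot: [1.984, 2.435, 0.001]
ft_force: [0.2, 0.8, -1.5]
grip_width: 0.136
```

Emit:
play_rows:
  series: [5, 0, 0, 0.001, 0, 0, 0, 5, 0, 0, 0.0015, 0, 0, 0, 5, 0, 0, 0.0015, 0, 0, 0]

```text
time: 15.83
position: [0.4663, -0.1589, 0.1865]
tool_rot: [1.984, 2.435, 0.001]
ft_force: [0.2, 0.9, 0.7]
grip_width: 0.136
```

Emit:
play_rows:
  series: [5, 0, 0, 0.0005, 0, 0, 0, 5, 0, 0, 0.001, 0, 0, 0, 5, 0, 0, 0.001, 0, 0, 0]

```text
time: 16.08
position: [0.4664, -0.159, 0.1865]
tool_rot: [1.984, 2.435, 0.002]
ft_force: [-2.4, 1.1, 8.1]
grip_width: 0.133
```

Emit:
play_rows:
  series: [5, 0, 0, -0.001, 0, 0, 0, 5, 0, 0, -0.001, 0, 0, 0, 17, 0, 0, -0.001, 0, 0, 0, 20, 0, 0, -0.001, 0, 0, 0, 23, 0, 0, -0.001, 0, 0, 0, 23, 0, 0, -0.001, 0, 0, 0, 23, 0, 0, -0.001, 0, 0, 0]

```text
time: 16.67
position: [0.466, -0.1588, 0.1859]
tool_rot: [-1.984, -2.436, 0.0]
ft_force: [0.3, 0.3, -0.2]
grip_width: 0.224
```

```bash
python3 chk.py 17
```

```text
[ 0.46596947 -0.15878944  0.18590849] 16.6667 0.2244100928243047 [ 0.3361354   0.25735366 -0.17194028]
u,v 0.0929243719382884 -0.0008307868425515774
(array([-0.0008, -0.0001, -0.0511]), np.float64(11.664573582242348))
```

View pics/s17.png

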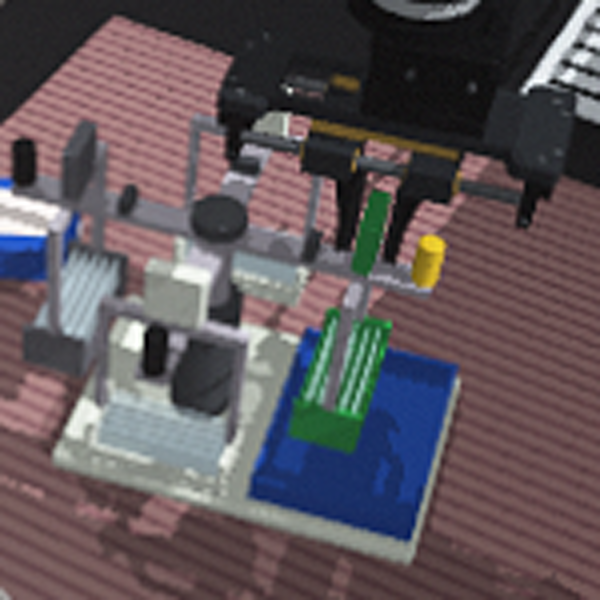

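View pics/w17.png

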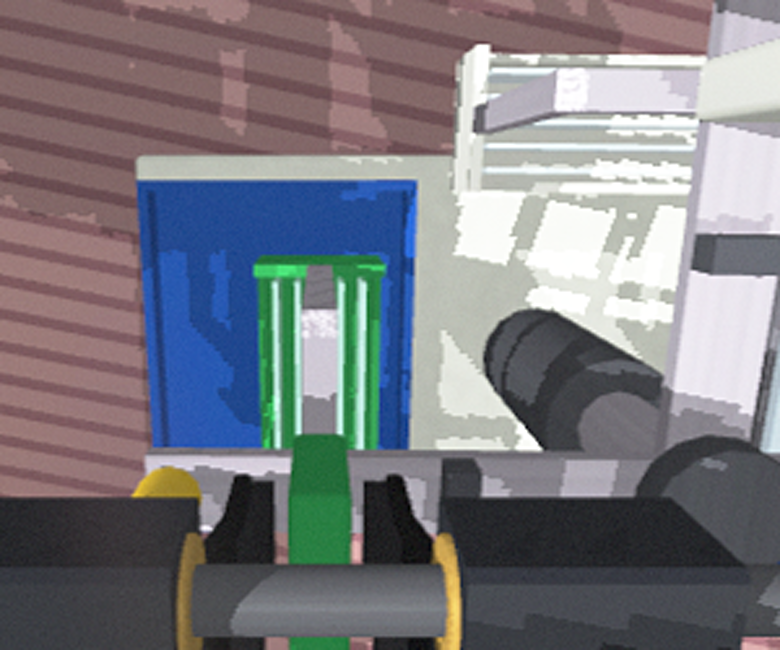

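Rack released and hanging; the fingers are clear on both sides of the tab. Retreat straight up.

Emit:
play_rows:
  series: [23, 0, 0, -0.008, 0, 0, 0, 23, 0, 0, -0.02, 0, 0, 0, 23, 0, 0, -0.035, 0, 0, 0, 23, 0, 0, -0.055, 0, 0, 0, 23, 0, 0, -0.085, 0, 0, 0, 23, 0, 0, -0.115, 0, 0, 0, 23, 0, 0, -0.145, 0, 0, 0, 23, 0, 0, -0.16, 0, 0, 0, 23, 0, 0, -0.16, 0, 0, 0, 23, 0, 0, -0.16, 0, 0, 0]

```text
time: 17.65
position: [0.4665, -0.1591, 0.3477]
tool_rot: [1.983, 2.434, 0.003]
ft_force: [0.3, -0.1, -0.8]
grip_width: 0.229
```

```bash
python3 chk.py 18
```

```text
[ 0.46649485 -0.15908388  0.34766376] 17.65 0.2292223181207323 [ 0.25423423 -0.05521649 -0.84027693]
u,v 0.0924703102695242 -0.0004351295816121676
(array([-0.0004, -0.0008,  0.1107]), np.float64(11.654304553068657))
```

View pics/s18.png

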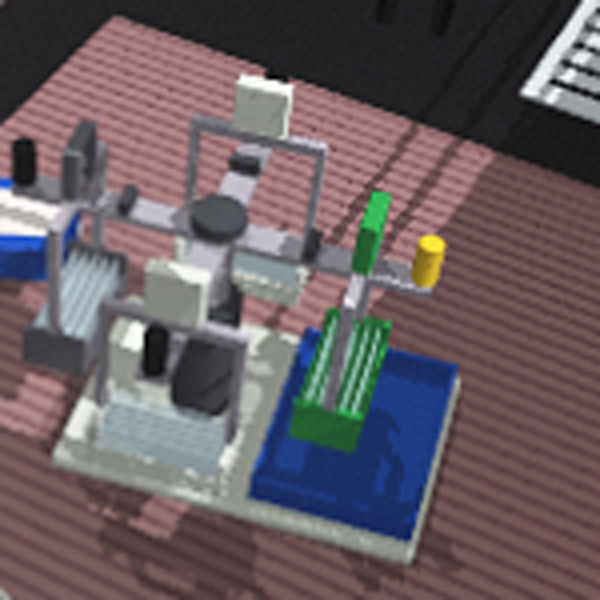

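View pics/w18.png

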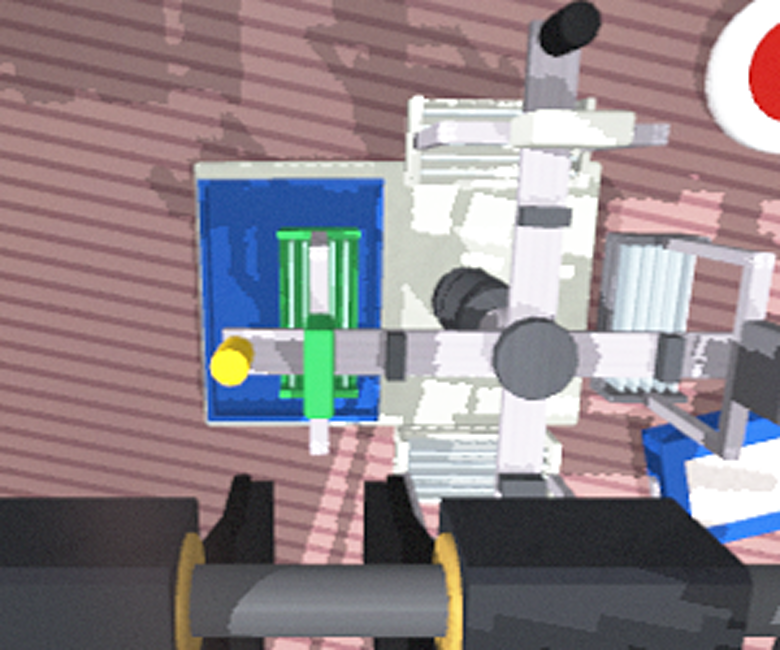

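Run:
```python
from h import *
w=get_image("wrist");f=lambda x,y:(x/2.6+199.7,y/2.6+49.7)
ang=lambda a,b:np.degrees(np.arctan2(*(b-a)[:2][::-1]))
k=onz(w,f(231,362),.2);h=onz(w,f(536,358),.184);B=onz(w,f(590,20),.2)
print("branch",ang(k,h),k,h,np.linalg.norm((k-h)[:2]),"side branch",ang(h,B))
a=onz(w,f(195,164),.032);b=onz(w,f(208,424),.032);print("tray edge-90",ang(b,a)-90,a,b)
c=onz(w,f(600,164),.012);d=onz(w,f(580,424),.012);print("long edges",ang(a,c),ang(b,d), "far edge",ang(d,c)-90)
ta=onz(w,f(318,318),.216);tb=onz(w,f(318,417),.216);print("tab",ang(tb,ta)-90,(ta+tb)/2)
m=(ta+tb)/2; e=(k-h)[:2]/np.linalg.norm((k-h)[:2]); r=(m-h)[:2];print("u,v",r@e,np.cross(e,r))
```

```text
branch 10.772522788712289 [ 0.43022438 -0.16331409  0.2       ] [ 0.55580989 -0.13941978  0.184     ] 0.12783841060816065 side branch 99.2601593594394
tray edge-90 12.177640743986942 [ 0.37806659 -0.093352    0.032     ] [ 0.41170787 -0.24924355  0.032     ]
long edges 11.73337798161666 10.184527964784612 far edge 12.721059475658564
tab 11.658079910646165 [ 0.46447721 -0.15494705  0.216     ]
u,v 0.09262532674099361 -0.0018173830719041186<stdin>:9: DeprecationWarning: Arrays of 2-dimensional vectors are deprecated. Use arrays of 3-dimensional vectors instead. (deprecated in NumPy 2.0)
```

Run:
```python
from h import *
t=get_image("top");cv2.imwrite("pics/t19.png",t["frame"][:,:,::-1]);s=get_image("side");cv2.imwrite("pics/s19.png",s["frame"][:,:,::-1])
```

```text
(no output)
```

View pics/s19.png

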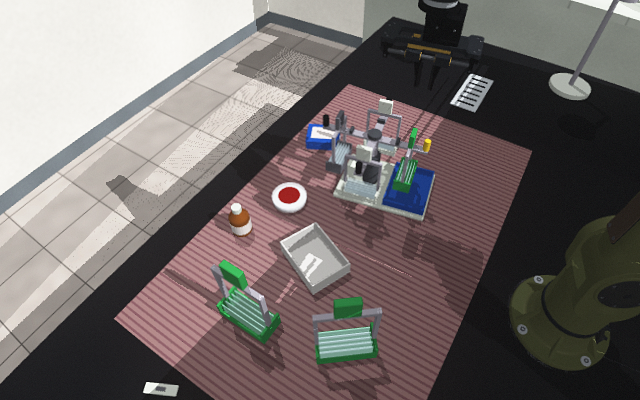

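The rack hangs upright at (405,172) between ridge and yellow knob, over the tray. The bottle (240,220), petri dish (289,197) and slide box (322,135) are where they were at the start.

```bash
python3 -c "
from bench import *
print(close_job())"
```

```text
the job is handed in; nothing more can be done
None
```

I turned the carousel by its yellow knob until the empty branch pointed out over the blue tray. I then lifted the smallest green rack upright out of the dish and hung it on that branch by the middle of its crossbar. The job was handed in at about 18 s on the robot's clock, with the gripper drawn up clear.

**Rack:** After release it hangs upright, between the ridge and the knob, about 93 mm from the turning axis as intended. Its middle is within about 2 mm of the branch's centre line. The largest force I read at the end of a move was about 9 N.

**Branch angle:** My measurements disagreed slightly. The branch measured 190.8° to 191.9°. The direction out over the tray measured mostly 191.7° to 192°, though single edges gave 190.2° to 193°. The branch may therefore be up to about 1° off; I left it.

**Other objects:** In the last side picture the bottle, petri dish and slide box stand where they stood at the start.

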